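# Slide the bench scraper into its case and snap the lid shut

## Task

Put the scraper away: keeping it flat on the bench and never lifting it, slide it blade first under the keeper board of the wooden case until it is fully home, while the lid stands open. Then fold the lid down over it and press the lid past its catch so that it stays shut. Leave the can, the hammer and the notched beam end alone.

Things in the scene. Friction and masses are not known exactly. Their poses are not given: they have to be found in the camera images.
- scraper: bench scraper lying flat, 120 mm long (x) x 80 wide (y): steel blade 5 mm thick from x = -34 to +60 mm, dark wooden grip bar 14 mm high, 80 wide across its rear, from x = -60 to -34. Origin: centre of the underside; x points to the blade's front edge, z up. 0.25 to 0.5 kg
- scraper_edge (a point): middle of the blade's front edge, on the underside, 60 mm ahead of the scraper's origin; same axes
- scraper_back (a point): middle of the rear face of the grip bar, 7 mm above the underside: the place to push; same axes
- case: low wooden case fixed to the bench, 150 mm long (x), 138 wide (y), 36 high without its lid; no floor, the scraper slides in along the bench. Origin: centre of the underside; x points into the case: open mouth at x = -75 mm, slot end at +63. Inner walls 120 mm apart at x = -75, flaring in to 86 from x = -35 on. A keeper board, 9 to 17 mm above the bench, spans x = -27 to +63
- slot_mouth (a point): middle of the keeper board's front edge at bench level (x = -27 mm in the case); same axes as the case
- slot_end (a point): middle of the slot's end wall at bench level (x = +63 mm in the case), where the blade's front edge stops; same axes as the case
- lid (a joint): angle of the plywood lid: 0 shut, about 0.13 resting on its catch, 1.57 upright, up to 2.1 leaning back. It stays where left when near upright and falls on to the catch by itself below about 0.9. Snapping it past the catch takes about 10 N down at its front edge.
- lid_hinge (a point): middle of the lid's hinge line, on top of the case's far end (x = +75 mm, 36 mm above the bench); its axes turn with the lid
- lid_front (a point): middle of the top of the lid's free edge. Lid: 145 mm long from the hinge, 118 wide, 6 thick; shut, it lies flat with its top 42 mm above the bench and its free edge over the case's mouth; a tongue 60 mm wide hangs 30 mm below the free edge and drops behind the grip bar with 6 mm to spare. Axes turn with the lid: z is the normal of its upper face
- can: bystander: closed can, 70 mm across, 110 mm high, origin at the centre of its underside
- mallet: bystander: hammer lying on the bench, origin at about its middle underside
- beam: bystander: dark wooden beam end 90 x 90 x 60 mm with a notch in its top, origin at the centre of its underside

How it is judged:
On the way, in this order (a step that is already met when the one before it is completed fails the run):
1. with the lid still open (over 1.2 rad), the blade's front edge is at least 20 mm in under the keeper board, the scraper in line with the case (x of scraper_edge in the frame of slot_end above -0.07 m and y of scraper_edge in the frame of slot_end between -0.01 and 0.01 m and angle between the x axis of scraper and the x axis of case, either way round below 0.12 rad and value of joint lid above 1.2 rad), for 0.1 s.
2. the scraper is fully home, its front edge within 5 mm of the slot's end, the lid still open (over 1.2 rad) (x of scraper_edge in the frame of slot_end above -0.005 m and value of joint lid above 1.2 rad), for 0.2 s.
3. the lid is folded down over the scraper (below 0.5 rad) (x of scraper_edge in the frame of slot_end above -0.005 m and value of joint lid below 0.5 rad), for 0.1 s.
At the end, for the whole second after the job is handed in: the scraper lies still and flat in the case, its blade fully home (front edge within 5 mm of the slot's end and within 10 mm of its middle), and the lid is snapped shut past its catch and stays shut (under 0.04 rad) (x of scraper_edge in the frame of slot_end above -0.005 m and y of scraper_edge in the frame of slot_end between -0.01 and 0.01 m and height (world z) of scraper below 0.006 m and value of joint lid below 0.04 rad and linear speed of scraper below 0.01 m/s); the robot touches nothing.
It fails at once if the scraper is lifted more than 15 mm off the bench or tilted more than 0.2 rad (height (world z) of scraper above 0.015 m or angle between scraper's own z axis and vertical above 0.2 rad).
It fails at once if the can, the hammer or the beam end is moved more than 20 mm (distance of any of can, mallet, beam from where it was at the start of the episode above 0.02 m).
It also fails if it takes over 64 s, if anything falls off the work surface, if the arm or the gripper's body presses on something with over 40 N, if the wrist force passes 120 N, or if a joint passes its speed limit or range.

## Robot

A 7-joint arm with a two-finger parallel gripper is mounted at the origin on the work surface. World frame = base frame: x ahead of the robot, y to its left, z up, the work surface at z = 0. Lengths are in m, angles in rad, forces in N, time in s.
With the tool pointing down it reaches from about 0.35 to 0.9 m from the base axis. Payload 8.1 kg.
Tool frame: the origin (TCP) lies on the centre line of the jaws, within the pads' length; the fingertips stand 11 mm ahead of it and the grasp point (between the pads) lies 8 mm behind it (arm.nose_length is the distance from the TCP to the fingertips, in m); z points along the fingers, y is the line along which they close (so a half turn about z gives the same grasp; the last joint's range is limited). The gripper opens to 92 mm and grips with 3 to 60 N. Pads are 19 mm wide; open, the fingers measure 130 mm over their backs; the gripper's body (75 mm by 190 mm) begins 47 mm behind the grasp point.
Start: joints at [-1.228, 0.434, 0.025, 1.573, -0.012, 1.134, -0.075], TCP at [0.27, 0.564, 0.238] pointing down, gripper open.
Joint ranges: [-2.62, 2.62], [-0.44, 2.09], [-1.27, 1.32], [0.08, 2.57], [-1.32, 4.46], [0.12, 2], [-2.74, 2.74]. Speed limits (rad/s): [2.22, 2.22, 3.01, 3.01, 3.14, 3.14, 3.14].

## Interface

Orientations are given as a rotation vector (axis times angle).
In Python, from cell import arm gives the robot as it stands.
- The arm moves only by the tool jog_arm, never from a script. Its argument "moves" is a list of rows, each a list of 4 numbers: the shift along the tool's x, y, z in m, then the turn about the tool's z in rad. In form: [[tx, ty, tz, spin], ...]. A call has 1 to 20 rows; each row is the pose to reach, as a shift and turn from the pose commanded when the call began, along the tool's axes at that moment; what a row does not reach only later rows make up. A row lasts 1/8 s, in which the tool goes at most 62.5 mm and 10.7 degrees, less where a joint would pass 70% of its speed; a pose out of reach is approached as far as the arm can. A call with a gripper value outside its range is refused whole. "hand" is the finger opening in m, from 0 to 0.0918, set as the call begins (left out, the last holds). The fingers move at their own pace and stop on an object; "newtons" is the grip in N (left out, the last holds). Time passes only in rows, so rows that repeat a pose let the fingers close. It gives the time, the measured TCP pose, the force, the opening and the grip force at its end, in the units of the state.
- arm.observe(): the state, without advancing time (a new reading comes with each control period).
- arm.get_image(name): name is "scene" or "top" or "wrist"; returns a dict with "color" (384x512x3 uint8, red, green, blue), "z_map" (384x512 float32, m along the optical axis (not along the pixel's ray), 0 where there is no reading), "fx", "fy", "cx", "cy" (pixels), "k1" (the pictures are not rectified: a ray, as slopes to the right and down, at radius r is drawn at 1 + k1 r^2 times it, then the intrinsics apply), "rvec" (rotation vector, rad) and "tvec" (3), from world to camera coordinates, as OpenCV has them. Camera axes: x right, y down, z forward; pixel columns grow to the right and rows downward; lengths in m; the calibration is good to about 2 mm. A picture is of the moment at which its call begins.
- arm.sign_off(): hands the job in; it is judged then, once.
The state is a dict: "clock": time; "joints": joint angles; "dq": joint speeds; "joint_efforts": joint torques, N m; "position": TCP position; "ee_rot": TCP orientation; "force": force on the tool from outside, world axes, zero at the start; "ft_torque": the same for the moment, N m; "width": opening from 0.0 (shut) to 1.0 (fully open); "gripper_force": force on a finger pad.
Only numpy, scipy, OpenCV 4.12 (cv2) and the standard library are available. Lean on these libraries where they do the work, as an engineer would, in place of code of your own. Each camera call takes 0.05 s, during which the arm holds its last target. There are 200 camera calls.

## Working session

There is one attempt and no reset: what is moved stays moved. The work goes in short steps, Python scripts to look and compute and a tool call to move; the robot and the scene stay as the last step left them, time stands still between calls to the robot, and variables do not carry over. Pictures are saved under pics/ and viewed, at most 10 in all, crops included, and the job is handed in when it is done.

Besides the shell and the picture viewer there is one more tool, called after "Emit:" as name([rows], argument=value, ...), one row to a line, values as JSON. jog_arm: Moves the arm, as the interface text tells. Its arguments: {"type":"object","properties":{"moves":{"type":"array"},"hand":{"type":"number"},"newtons":{"type":"number"}},"required":["moves"]}

```bash
mkdir -p pics
cat > h.py <<'E'
import numpy as np, cv2
from cell import arm
def cam(n):
    d=arm.get_image(n); np.save(f'pics/{n}.npy',d,allow_pickle=True); return d
def load(n): return np.load(f'pics/{n}.npy',allow_pickle=True).item()
def rays(d,uv):
    uv=np.array(uv,float).reshape(-1,2)
    p=np.c_[(uv[:,0]-d['cx'])/d['fx'],(uv[:,1]-d['cy'])/d['fy']]
    q=p.copy()
    for _ in range(20): q=p/(1+d['k1']*(q**2).sum(1,keepdims=True))
    R=cv2.Rodrigues(np.array(d['rvec'],float))[0]; t=np.array(d['tvec'],float)
    return -R.T@t, np.c_[q,np.ones(len(q))]@R
def onplane(d,uv,z):
    c,r=rays(d,uv); return c+r*((z-c[2])/r[:,2])[:,None]
def depthpts(d):
    h,w=d['z_map'].shape; u,v=np.meshgrid(np.arange(w),np.arange(h))
    c,r=rays(d,np.c_[u.ravel(),v.ravel()])
    return (c+r*d['z_map'].reshape(-1,1)).reshape(h,w,3)
E
python3 - <<'E'
from h import *
for n in('top','scene'):
    d=cam(n); cv2.imwrite(f'pics/{n}0.png',d['color'][:,:,::-1]); c,_=rays(d,[0,0]); print(n,c,d['fx'],d['k1'])
    P=depthpts(d); 
    for v in range(20,384,60): print([tuple(np.round(P[v,u],2)) for u in range(30,512,90)])
s=arm.observe(); print(s['position'],s['ee_rot'],s['clock'],cv2.Rodrigues(np.array(s['ee_rot'],float))[0])
E
```

```text
top [0.4639702  0.09554313 1.1790005 ] 455.11377567936705 -0.0018975036901545774
[(np.float64(1.63), np.float64(1.21), np.float64(-0.76)), (np.float64(1.62), np.float64(0.78), np.float64(-0.76)), (np.float64(1.6), np.float64(0.36), np.float64(-0.74)), (np.float64(1.6), np.float64(-0.06), np.float64(-0.76)), (np.float64(1.58), np.float64(-0.46), np.float64(-0.75)), (np.float64(1.57), np.float64(-0.87), np.float64(-0.75))]
[(np.float64(1.33), np.float64(1.18), np.float64(-0.75)), (np.float64(1.32), np.float64(0.77), np.float64(-0.75)), (np.float64(1.31), np.float64(0.35), np.float64(-0.74)), (np.float64(1.3), np.float64(-0.05), np.float64(-0.75)), (np.float64(1.29), np.float64(-0.45), np.float64(-0.75)), (np.float64(1.28), np.float64(-0.84), np.float64(-0.75))]
[(np.float64(0.82), np.float64(0.75), np.float64(-0.0)), (np.float64(0.82), np.float64(0.5), np.float64(-0.0)), (np.float64(0.81), np.float64(0.25), np.float64(-0.0)), (np.float64(0.81), np.float64(0.01), np.float64(-0.0)), (np.float64(0.8), np.float64(-0.23), np.float64(-0.0)), (np.float64(0.8), np.float64(-0.46), np.float64(0.
[... 3339 characters left out ...]
(-0.0)), (np.float64(0.64), np.float64(0.59), np.float64(0.0)), (np.float64(0.49), np.float64(0.73), np.float64(0.0))]
[(np.float64(1.36), np.float64(-0.29), np.float64(-0.75)), (np.float64(1.13), np.float64(-0.05), np.float64(-0.74)), (np.float64(0.9), np.float64(0.19), np.float64(-0.75)), (np.float64(0.89), np.float64(0.53), np.float64(-0.0)), (np.float64(0.75), np.float64(0.66), np.float64(0.0)), (np.float64(0.62), np.float64(0.79), np.float64(0.0))]
[0.26931123 0.56352334 0.23704193] [-6.94421758e-01 -3.06367202e+00  2.13834289e-03] 0.1 [[-9.02268664e-01  4.31173986e-01 -5.01491820e-04]
 [ 4.31174266e-01  9.02267758e-01 -1.28226419e-03]
 [-1.00399061e-04 -1.37317716e-03 -9.99999052e-01]]
```

View pics/top0.png

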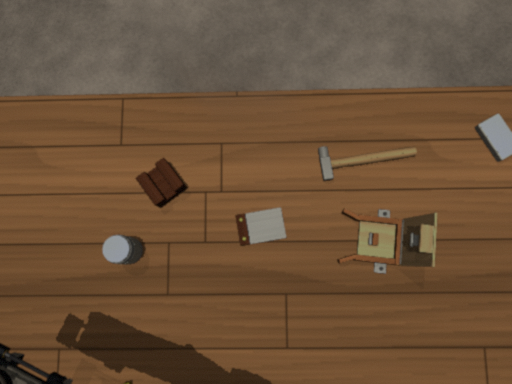

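View pics/scene0.png

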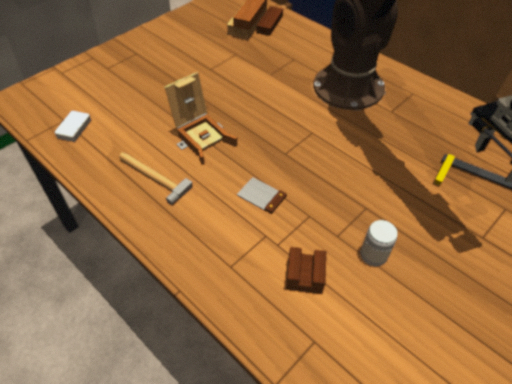

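The top view shows the scraper's grip at (243,229) and its blade edge at (285,225). The case mouth is at (342,238), the keeper board at (377,240) and the open lid at (420,240). The scene view shows the same layout, with the lid about upright at (186,100).

Run:
```python
from h import *
d=load('top'); im=d['color']
c=cv2.resize(im[195:285,225:450],None,fx=3.5,fy=3.5,interpolation=cv2.INTER_CUBIC); cv2.imwrite('pics/crop.png',c[:,:,::-1])
hsv=cv2.cvtColor(im,cv2.COLOR_RGB2HSV)
for p in [(243,229),(265,225),(230,229),(363,240),(390,240),(377,217),(377,258),(345,240),(404,240),(428,240)]: print(p,im[p[1],p[0]],hsv[p[1],p[0]],np.round(depthpts(d)[p[1],p[0]],3))
P=depthpts(d)
# case points by height
sub=P[195:285,330:450].reshape(-1,3)
for a,b in((.012,.022),(.028,.042),(.05,.3)):
    q=sub[(sub[:,2]>a)&(sub[:,2]<b)]; print(a,len(q),q.mean(0),q.min(0),q.max(0))
s=load('scene');Q=depthpts(s)[70:130,160:215].reshape(-1,3); q=Q[(Q[:,2]>.06)]; print('lid',len(q),q.mean(0)); 
q=q[np.abs(q-np.median(q,0)).max(1)<.12]
u,S,v=np.linalg.svd(q-q.mean(0)); print(q.mean(0),v[2],S, q.min(0),q.max(0))
```

```text
(243, 229) [69 40 25] [ 10 163  69] [0.569 0.165 0.009]
(265, 225) [141 139 130] [ 25  20 141] [0.579 0.108 0.004]
(230, 229) [126  89  55] [ 14 144 126] [0.57  0.199 0.   ]
(363, 240) [144 134  92] [ 24  92 144] [ 0.537 -0.14   0.017]
(390, 240) [145 128  88] [ 21 100 145] [ 0.536 -0.208  0.016]
(377, 217) [119  76  48] [ 12 152 119] [ 0.592 -0.173  0.038]
(377, 258) [124  78  48] [ 12 156 124] [ 0.491 -0.169  0.034]
(345, 240) [85 60 37] [ 14 144  85] [ 0.538 -0.097 -0.001]
(404, 240) [50 39 25] [ 17 128  50] [ 0.534 -0.232  0.051]
(428, 240) [143 128  87] [ 22 100 143] [ 0.525 -0.248  0.176]
0.012 1117 [ 0.53839155 -0.17358636  0.0171483 ] [ 0.476148   -0.22326195  0.01200405] [ 0.61179941 -0.07484506  0.02198824]
0.028 1027 [ 0.53772375 -0.17566962  0.03571591] [ 0.47334301 -0.23985271  0.02805954] [ 0.61690155 -0.0746489   0.04193563]
0.05 1623 [ 0.52693085 -0.24463899  0.1316369 ] [ 0.46940209 -0.27234626  0.05004117] [ 0.5876328  -0.22436232  0.1873589 ]
lid 1295 [ 0.53575217 -0.23894272  0.12914757]
[ 0.53172339 -0.24452623  0.1236827 ] [-0.12216624 -0.98444439 -0.12627216] [1.33100199 1.22467828 0.24029918] [ 0.46761427 -0.26787179  0.06014719] [ 0.58936091 -0.22166714  0.18558346]
```

View pics/crop.png

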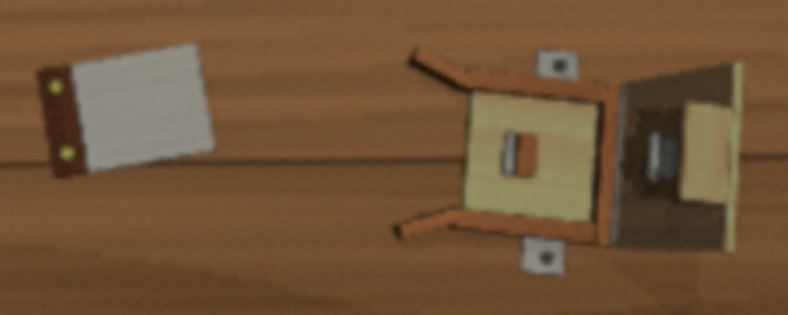

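The crop shows the scraper yawed one way, with grip bar centre at about (60,122) and blade edge from (195,45) to (213,150). The case is yawed slightly the other way, with the keeper front edge from (470,92) to (463,207).

```bash
cat >> h.py <<'E'
def measure(d,box=(228,300),big=(228,450)):
    im=d['color'];hsv=cv2.cvtColor(im,cv2.COLOR_RGB2HSV);out={}
    def poly(m,x0,x1,z,y0=195,y1=285,comp=True):
        k=np.zeros(m.shape,np.uint8);k[y0:y1,x0:x1]=m[y0:y1,x0:x1]
        n,l,st,_=cv2.connectedComponentsWithStats(k); i=1+st[1:,4].argmax(); k=(l==i).astype(np.uint8)
        v,u=np.nonzero(k); P=onplane(d,np.c_[u,v],z)[:,:2]
        r=cv2.minAreaRect((P*1000).astype(np.float32)); return P,r
    gray=(hsv[...,1]<60)&(hsv[...,2]>90); out['blade']=poly(gray,*box,.005)
    dark=(hsv[...,0]<14)&(hsv[...,1]>130)&(hsv[...,2]<85); out['grip']=poly(dark,*box,.014)
    kp=(hsv[...,1]<115)&(hsv[...,2]>110)&(hsv[...,0]>17); out['keep']=poly(kp,350,400,.017)
    return out
E
python3 - <<'E'
from h import *
d=load('top'); o=measure(d)
for k,(P,r) in o.items(): print(k,len(P),P.mean(0),r)
P=depthpts(d)[195:285,330:405].reshape(-1,3); w=P[(P[:,2]>.03)&(P[:,2]<.045)]
a=w[(w[:,1]<-.14)&(w[:,1]>-.21)]
for s in(a[a[:,0]>.56],a[a[:,0]<.52]): print('wall',len(s),s.mean(0),np.polyfit(s[:,1],s[:,0],1))
e=w[(w[:,1]<-.215)]; print('end',e.mean(0),len(e))
E
```

```text
blade 1132 [0.57774803 0.10769792] ((577.77880859375, 107.8719711303711), (80.35665130615234, 94.83448791503906), 9.23670482635498)
grip 229 [0.56750057 0.16756164] ((567.5916137695312, 167.14572143554688), (80.3526840209961, 23.864795684814453), 8.039255142211914)
keep 1053 [ 0.53741583 -0.17372167] ((538.0484008789062, -172.8179473876953), (88.84490203857422, 84.51799011230469), 83.06529235839844)
wall 166 [ 0.58741129 -0.17472821  0.03596416] [0.12783633 0.6097479 ]
wall 167 [ 0.48681703 -0.1751453   0.03615071] [0.12251431 0.50827484]
end [ 0.53573708 -0.22525112  0.03706371] 329
```

```bash
cat >> h.py <<'E'
def go(x,y,z,hd):
    "shift in tool axes to a world TCP and a heading (deg) of the tool's y line"
    s=arm.observe(); R=cv2.Rodrigues(np.array(s['ee_rot'],float))[0]
    t=R.T@(np.array([x,y,z])-s['position']); h0=np.degrees(np.arctan2(R[1,1],R[0,1]))
    a=(h0-hd+90)%180-90
    print('move',np.round(t,4),'spin',round(np.radians(a),4),'| pos',np.round(s['position'],4),'hd',round(h0,2),'F',np.round(s['force'],1),'t',s['clock'],'w',s['width'])
E
python3 -c "
from h import *
go(.568,.1672,.10,99.5)"
```

```text
move [-0.4404 -0.2286  0.1374] spin -0.6116 | pos [0.2693 0.5635 0.237 ] hd 64.46 F [0.6 0.1 0.2] t 0.1 w 1.0008602278014818
```

Emit:
jog_arm([
  [-0.44,-0.2285,0.01,-0.61],
  [-0.44,-0.2285,0.01,-0.61],
  [-0.44,-0.2285,0.01,-0.61],
  [-0.44,-0.2285,0.01,-0.61],
  [-0.44,-0.2285,0.01,-0.61],
  [-0.44,-0.2285,0.01,-0.61],
  [-0.44,-0.2285,0.01,-0.61],
  [-0.44,-0.2285,0.06,-0.61],
  [-0.44,-0.2285,0.137,-0.61],
  [-0.44,-0.2285,0.137,-0.61],
  [-0.44,-0.2285,0.137,-0.61],
  [-0.44,-0.2285,0.137,-0.61],
], hand=0.06, newtons=15)

```text
clock: 1.6
position: [0.5685, 0.1686, 0.1019]
ee_rot: [-0.258, 3.13, 0.001]
force: [0.2, 0.1, 0.6]
width: 0.653
gripper_force: 0.0
```

```bash
python3 -c "
from h import *
go(.568,.1672,.019,99.5)
d=cam('wrist');cv2.imwrite('pics/w1.png',d['color'][:,:,::-1])
d=cam('top');print(measure(d)['keep'][1])"
```

```text
move [ 0.0008 -0.0013  0.0829] spin -0.0013 | pos [0.5685 0.1686 0.1019] hd 99.42 F [0.2 0.1 0.6] t 1.6 w 0.6531693918640665
((538.2173461914062, -172.3446044921875), (91.32415008544922, 84.70909881591797), 83.10050201416016)
```

View pics/w1.png

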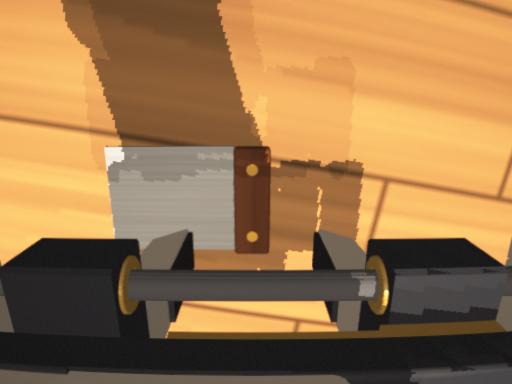

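The wrist picture shows the grip bar (column 252) squarely centred between the fingers (185 to 320), so I go down and close on it.

Emit:
jog_arm([
  [0,-0.001,0.03,0],
  [0,-0.001,0.06,0],
  [0,-0.001,0.075,0],
  [0,-0.001,0.082,0],
  [0,-0.001,0.082,0],
  [0,-0.001,0.082,0],
])

```text
clock: 2.45
position: [0.5688, 0.1673, 0.0197]
ee_rot: [-0.257, 3.13, 0.001]
force: [-0.1, -0.6, -0.6]
width: 0.652
gripper_force: 0.0
```

Emit:
jog_arm([
  [0,0,0,0],
  [0,0,0,0],
  [0,0,0,0],
  [0,0,0,0],
  [0,0,0,0],
], hand=0.015, newtons=15)

```text
clock: 3.08
position: [0.5681, 0.1671, 0.0188]
ee_rot: [-0.258, 3.131, 0.0]
force: [-0.5, 1.3, 1.0]
width: 0.282
gripper_force: 15.0
```

```bash
python3 -c "
from h import *
# edge 85mm short of slot end: scraper bar centre is 107 behind edge
uc=np.array([-.1212,-.9926]); end=np.array([.538,-.1728])+.045*uc
b=end-uc*(.125+.107); print('A'); go(*b,.019,90-6.96)
b=end-uc*(.052+.107); print('B'); go(*b,.019,90-6.96)
"
```

```text
A
move [ 0.0326 -0.151  -0.0002] spin 0.2856 | pos [0.5681 0.1671 0.0188] hd 99.41 F [-0.5  1.3  1. ] t 3.075 w 0.2815248102561212
B
move [ 5.320e-02 -2.211e-01 -2.000e-04] spin 0.2856 | pos [0.5681 0.1671 0.0188] hd 99.41 F [-0.5  1.3  1. ] t 3.075 w 0.2815248102561212
```

The grip reads 25.9 mm, which matches the bar. I slide to a pose in front of the slot and re-measure.

Emit:
jog_arm([
  [0.004,-0.018,0,0.03],
  [0.008,-0.037,0,0.07],
  [0.012,-0.056,0,0.11],
  [0.016,-0.075,0,0.145],
  [0.02,-0.094,0,0.18],
  [0.024,-0.113,0,0.215],
  [0.029,-0.132,0,0.25],
  [0.0325,-0.151,0,0.285],
  [0.0325,-0.151,0,0.285],
  [0.0325,-0.151,0,0.285],
  [0.0325,-0.151,0,0.285],
])

```text
clock: 4.45
position: [0.5607, 0.0126, 0.0187]
ee_rot: [-0.189, -3.136, 0.001]
force: [-0.8, -5.0, 2.7]
width: 0.278
gripper_force: 15.0
```

Run:
```python
from h import *
d=cam('top');cv2.imwrite('pics/t2.png',cv2.resize(d['color'][185:295,260:450],None,fx=4,fy=4)[:,:,::-1])
uc=np.array([-.1212,-.9926]);n=np.array([.9926,-.1212]);end=np.array([.538,-.1728])+.045*uc
go(*(end-uc*(.052+.107)),.019,83.04)
p=arm.observe()['position'][:2]-end;print('tcp along',p@uc,'lat',p@n)
hsv=cv2.cvtColor(d['color'],cv2.COLOR_RGB2HSV)
m=((hsv[...,1]<60)&(hsv[...,2]>75)).astype(np.uint8); m[:195]=0;m[285:]=0;m[:,:285]=0;m[:,358:]=0
k,l,st,c=cv2.connectedComponentsWithStats(m);i=1+st[1:,4].argmax();v,u=np.nonzero(l==i);P=onplane(d,np.c_[u,v],.005)[:,:2]
q=P-end;a=q@uc;b=q@n;print(len(P),a.min(),a.max(),b.min(),b.max(),cv2.minAreaRect((P*1000).astype(np.float32)))
for lo in np.arange(-.16,-.1,.01):
    s=(a>lo)&(a<lo+.01)
    if s.sum(): print(round(lo,3),b[s].min(),b[s].max())
```

```text
move [ 0.0001 -0.073  -0.0002] spin 0.0012 | pos [0.5607 0.0128 0.0188] hd 83.11 F [-0.8 -4.4  3.6] t 4.5 w 0.2835913982371026
tcp along -0.2319620628438892 lat 4.4092837821751996e-05
3 -0.27396021614579186 -0.2734337025343569 -0.02370788625795652 -0.018605516774981505 ((544.7186279296875, 56.78409957885742), (2.5406479835510254e-06, 5.129617691040039), 88.9299545288086)
```

View pics/t2.png

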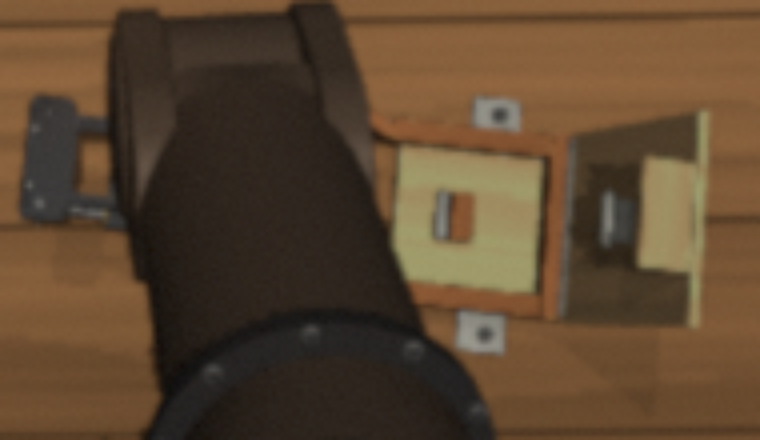

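The arm hides the scraper from the top camera (the dark link covers columns 110 to 400 of the crop), so I measure it in the scene camera instead.

Run:
```python
from h import *
d=cam('scene');cv2.imwrite('pics/s2.png',cv2.resize(d['color'][70:240,140:340],None,fx=3.5,fy=3.5)[:,:,::-1])
```

```text
(no output)
```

View pics/s2.png

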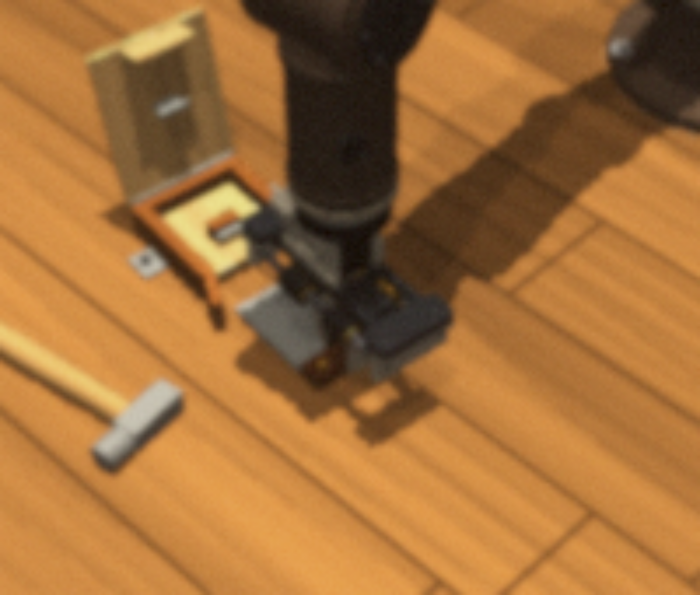

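Run:
```python
from h import *
d=load('scene'); uc=np.array([-.1212,-.9926]);n=np.array([.9926,-.1212]);end=np.array([.538,-.1728])+.045*uc
f=lambda P:[(round(a,4),round(b,4)) for a,b in zip((P[:,:2]-end)@uc,(P[:,:2]-end)@n)]
m=lambda x:np.array(x)/3.5+[139.64,69.64]
print('blade corner/side/junction',f(onplane(d,m([(239,311),(270,340),(300,368)]),.005)))
print('front edge seen',f(onplane(d,m([(239,311),(262,298)]),.005)))
print('keeper corners (back-L, front-L) ',f(onplane(d,m([(160,217),(215,277)]),.017)))
# masked side line of the blade: per-row leftmost gray
hsv=cv2.cvtColor(d['color'],cv2.COLOR_RGB2HSV); k=(hsv[...,1]<70)
pts=[(np.nonzero(k[v,200:250])[0].min()+200,v) for v in range(158,176) if k[v,200:250].any()]
print(pts);print(f(onplane(d,np.array(pts)-[.5,0],.005)))
```

```text
blade corner/side/junction [(np.float64(-0.1297), np.float64(0.0397)), (np.float64(-0.1743), np.float64(0.0386)), (np.float64(-0.2161), np.float64(0.0377))]
front edge seen [(np.float64(-0.1297), np.float64(0.0397)), (np.float64(-0.1294), np.float64(0.0147))]
keeper corners (back-L, front-L)  [(np.float64(0.0011), np.float64(0.0338)), (np.float64(-0.0928), np.float64(0.0383))]
[(np.int64(208), 158), (np.int64(209), 159), (np.int64(210), 160), (np.int64(211), 161), (np.int64(212), 162), (np.int64(213), 163), (np.int64(214), 164), (np.int64(215), 165), (np.int64(215), 166), (np.int64(217), 167), (np.int64(218), 168), (np.int64(219), 169), (np.int64(220), 170), (np.int64(221), 171), (np.int64(222), 172), (np.int64(223), 173), (np.int64(224), 174), (np.int64(248), 175)]
[(np.float64(-0.1272), np.float64(0.0395)), (np.float64(-0.1325), np.float64(0.0395)), (np.float64(-0.1379), np.float64(0.0395)), (np.float64(-0.1432), np.float64(0.0396)), (np.float64(-0.1484), np.float64(0.0396)), (np.float64(-0.1537), np.float64(0.0397)), (np.float64(-0.1589), np.float64(0.0397)), (np.float64(-0.1641), np.float64(0.0398)), (np.float64(-0.1675), np.float64(0.0422)), (np.float64(-0.1745), np.float64(0.0398)), (np.float64(-0.1797), np.float64(0.0399)), (np.float64(-0.1848), np.float64(0.0399)), (np.float64(-0.1899), np.float64(0.04)), (np.float64(-0.195), np.float64(0.04)), (np.float64(-0.2001), np.float64(0.04)), (np.float64(-0.2052), np.float64(0.0401)), (np.float64(-0.2102), np.float64(0.0401)), (np.float64(-0.2577), np.float64(-0.0133))]
```

The blade is in line within 1 mm, so I slide it in with the grip held.

Emit:
jog_arm([
  [0,-0.01,0,0],
  [0,-0.02,0,0],
  [0,-0.03,0,0],
  [0,-0.04,0,0],
  [0,-0.05,0,0],
  [0,-0.06,0,0],
  [0,-0.07,0,0],
  [0,-0.08,0,0],
  [0,-0.088,0,0],
  [0,-0.088,0,0],
  [0,-0.088,0,0],
  [0,-0.088,0,0],
])

```text
clock: 6.05
position: [0.5499, -0.0758, 0.0187]
ee_rot: [-0.191, -3.136, 0.002]
force: [-0.4, -4.6, 3.2]
width: 0.281
gripper_force: 15.0
```

Run:
```python
from h import *
uc=np.array([-.1212,-.9926]);n=np.array([.9926,-.1212]);end=np.array([.538,-.1728])+.045*uc
go(.54,0,.019,83.04)
p=arm.observe()['position'][:2]-end;print('tcp along',p@uc,'lat',p@n)
```

```text
move [ 0.0191  0.074  -0.0004] spin -0.0005 | pos [ 0.5499 -0.0758  0.0187] hd 83.01 F [-0.4 -4.6  3.2] t 6.05 w 0.28097576911687594
tcp along -0.14272434054889674 lat 7.99473720898905e-05
```

Emit:
jog_arm([
  [0,0,0,0],
  [0,0,0,0],
  [0,0,0,0],
  [0,0,0,0],
  [0,0,-0.03,0],
  [0,0,-0.06,0],
  [0,0.05,-0.06,0],
  [0,0.085,-0.06,0],
  [0,0.085,-0.06,0],
], hand=0.042)

```text
clock: 7.18
position: [0.5606, 0.0138, 0.0788]
ee_rot: [0.181, 3.136, 0.003]
force: [-0.1, -0.3, -0.1]
width: 0.455
gripper_force: 0.0
```

Emit:
jog_arm([
  [0,0,0,0],
  [0,0,0,0],
  [0,0,0,0],
  [0,0,0,0],
  [0,0,0.03,0],
  [0,0,0.058,0],
  [0,0,0.058,0],
  [0,0,0.058,0],
], hand=0.0)

```text
clock: 8.18
position: [0.5608, 0.0096, 0.0215]
ee_rot: [0.19, 3.135, 0.0]
force: [0.5, -0.5, 0.2]
width: 0.011
gripper_force: 0.0
```

Run:
```python
from h import *
uc=np.array([-.1212,-.9926]);n=np.array([.9926,-.1212]);end=np.array([.538,-.1728])+.045*uc
go(.54,0,.019,83.04)
p=arm.observe()['position'][:2]-end;print('tcp along',p@uc,'lat',p@n)
d=cam('scene');hsv=cv2.cvtColor(d['color'],cv2.COLOR_RGB2HSV)
cv2.imwrite('pics/s3.png',cv2.resize(d['color'][70:240,140:340],None,fx=3.5,fy=3.5)[:,:,::-1])
```

```text
move [ 0.0195 -0.0121  0.0025] spin 0.0004 | pos [0.5608 0.0096 0.0215] hd 83.06 F [ 0.5 -0.5  0.2] t 8.175 w 0.010575611337496993
tcp along -0.22886379849665356 lat 0.0005592410620622844
```

View pics/s3.png

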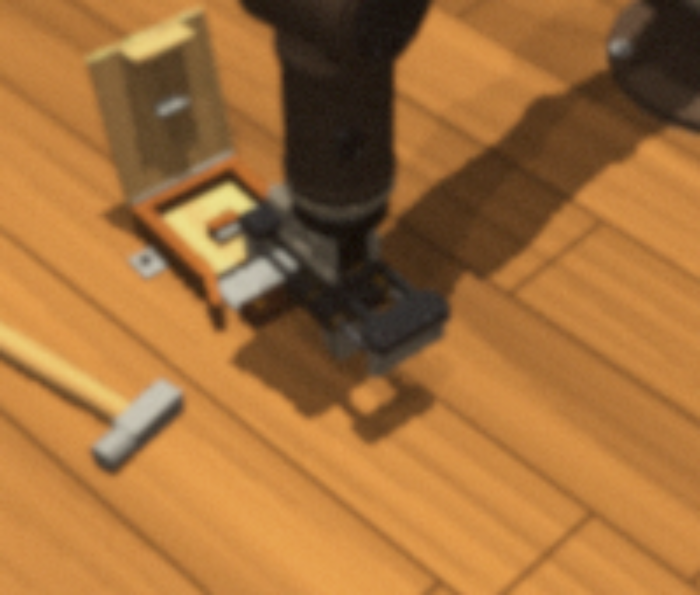

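The scraper is under the keeper with its grip bar at (265,295), and the closed fingers are clear behind it. Next is the push.

Emit:
jog_arm([
  [0,-0.02,0.003,0],
  [0,-0.045,0.003,0],
  [0,-0.053,0.003,0],
  [0,-0.058,0.003,0],
  [0,-0.063,0.003,0],
  [0,-0.068,0.003,0],
  [0,-0.073,0.003,0],
  [0,-0.078,0.003,0],
  [0,-0.08,0.003,0],
  [0,-0.08,0.003,0],
])

```text
clock: 9.48
position: [0.5507, -0.07, 0.0177]
ee_rot: [0.19, 3.136, -0.0]
force: [0.6, 2.5, 1.8]
width: 0.001
gripper_force: 1.2
```

Emit:
jog_arm([
  [0,-0.002,0,0],
  [0,-0.004,0,0],
  [0,-0.005,0,0],
  [0,-0.005,0,0],
])

```text
clock: 9.98
position: [0.5501, -0.0748, 0.0178]
ee_rot: [0.19, 3.136, -0.0]
force: [0.3, 3.8, 2.5]
width: 0.005
gripper_force: 1.9
```

Emit:
jog_arm([
  [0,-0.002,0,0],
  [0,-0.003,0,0],
  [0,-0.004,0,0],
  [0,-0.005,0,0],
  [0,-0.005,0,0],
])

```text
clock: 10.6
position: [0.5495, -0.0797, 0.0177]
ee_rot: [-0.19, -3.136, 0.0]
force: [0.8, 3.7, 2.5]
width: 0.002
gripper_force: 2.0
```

Emit:
jog_arm([
  [0,-0.001,0,0],
  [0,-0.002,0,0],
  [0,-0.003,0,0],
  [0,-0.003,0,0],
])

```text
clock: 11.1
position: [0.5491, -0.0828, 0.0177]
ee_rot: [0.19, 3.136, -0.0]
force: [0.4, 3.5, 3.4]
width: 0.001
gripper_force: 2.1
```

Still only sliding friction, so I carry on in small steps until the force rises.

Emit:
jog_arm([
  [0,-0.001,0,0],
  [0,-0.002,0,0],
  [0,-0.003,0,0],
  [0,-0.004,0,0],
  [0,-0.004,0,0],
])

```text
clock: 11.72
position: [0.5487, -0.0863, 0.0177]
ee_rot: [0.189, 3.136, 0.001]
force: [1.0, 4.7, 2.0]
width: 0.002
gripper_force: 2.7
```

Run:
```python
from h import *
uc=np.array([-.1212,-.9926]);n=np.array([.9926,-.1212]);end=np.array([.538,-.1728])+.045*uc
p=arm.observe();print(p['force']);p=p['position'][:2]-end;print('tcp along',p@uc,'lat',p@n)
d=cam('scene');hsv=cv2.cvtColor(d['color'],cv2.COLOR_RGB2HSV)
cv2.imwrite('pics/s4.png',cv2.resize(d['color'][100:185,170:270],None,fx=7,fy=7,interpolation=cv2.INTER_CUBIC)[:,:,::-1])
```

```text
[0.99037059 4.69827113 2.00063774]
tcp along -0.13216196174725856 lat 0.0001355471299682512
```

View pics/s4.png

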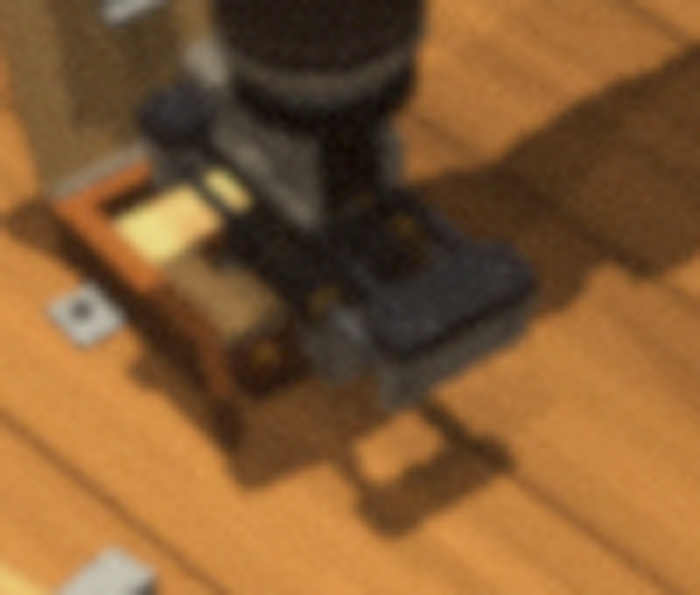

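The bar (265,365 in the crop) now sits just in front of the keeper, but there is no stop force yet. I continue.

Emit:
jog_arm([
  [0,-0.001,0,0],
  [0,-0.002,0,0],
  [0,-0.003,0,0],
  [0,-0.003,0,0],
])

```text
clock: 12.28
position: [0.5491, -0.0869, 0.0178]
ee_rot: [0.186, 3.135, 0.004]
force: [2.2, 12.2, 1.6]
width: -0.0
gripper_force: 4.7
```

Emit:
jog_arm([
  [0,-0.001,0,0],
  [0,-0.002,0,0],
  [0,-0.003,0,0],
  [0,-0.003,0,0],
])

```text
clock: 12.78
position: [0.5492, -0.0872, 0.0179]
ee_rot: [0.183, 3.135, 0.008]
force: [3.6, 19.3, 2.2]
width: 0.003
gripper_force: 7.5
```

The scraper has stopped at 19 N, so it is home. I back off and rise.

Emit:
jog_arm([
  [0,0.03,0,0],
  [0,0.05,0,0],
  [0,0.06,-0.06,0],
  [0,0.06,-0.12,0],
  [0,0.06,-0.18,0],
  [0,0.06,-0.235,0],
  [0.06,0.06,-0.25,0],
  [0.12,0.06,-0.25,0],
  [0.18,0.06,-0.25,0],
  [0.2,0.06,-0.25,0],
  [0.2,0.06,-0.25,0],
])

```text
clock: 14.15
position: [0.3561, -0.0094, 0.2679]
ee_rot: [0.191, 3.135, -0.0]
force: [0.2, 0.4, 0.4]
width: 0.006
gripper_force: 0.0
```

Run:
```python
from h import *
uc=np.array([-.1212,-.9926]);n=np.array([.9926,-.1212]);end=np.array([.538,-.1728])+.045*uc
d=cam('top'); cv2.imwrite('pics/t5.png',cv2.resize(d['color'][190:290,320:450],None,fx=6,fy=6,interpolation=cv2.INTER_CUBIC)[:,:,::-1])
P=depthpts(d);w=P[205:275,325:445].reshape(-1,3);q=w[:,:2]-end;a=q@uc;b=q@n
for z0,z1 in((.010,.0155),):
    for lo in np.arange(-.14,-.08,.004):
        s=(np.abs(b)<.03)&(a>lo)&(a<lo+.004); print(round(lo,3),s.sum(),np.round(np.median(w[s,2]),4) if s.any() else '')
r=rays(d,[0,0])[0]; L=w[(w[:,2]>.06)];
s=load('scene');
d=cam('scene');Q=depthpts(d)[70:130,160:215].reshape(-1,3);Q=Q[(Q[:,2]>.06)&(Q[:,2]<.2)];qa=(Q[:,:2]-end)@uc
k=np.abs(qa-np.median(qa))<.04;c=np.polyfit(Q[k,2],qa[k],1);print('lid slope',c,'angle',np.pi/2+np.arctan(c[0]))
hp=end+uc*.012; print('hinge',hp)
go(*(hp+uc*.085),.26,83.04)
```

```text
-0.14 36 -0.0002
-0.136 32 -0.0005
-0.132 39 0.0006
-0.128 37 -0.0
-0.124 38 0.0005
-0.12 56 0.0123
-0.116 38 0.0146
-0.112 41 0.0141
-0.108 35 0.0136
-0.104 38 0.0143
-0.1 34 0.0133
-0.096 28 0.0121
-0.092 53 0.0093
-0.088 39 0.0175
-0.084 36 0.0166
-0.08 38 0.0177
lid slope [0.12487609 0.01139393] angle 1.6950293176586235
hinge [ 0.5310916 -0.2293782]
move [-0.1985 -0.2825  0.0083] spin -0.0002 | pos [ 0.358  -0.0092  0.268 ] hd 83.03 F [ 0.6 -0.2 -0.6] t 14.25 w 0.004830258502849884
```

View pics/t5.png

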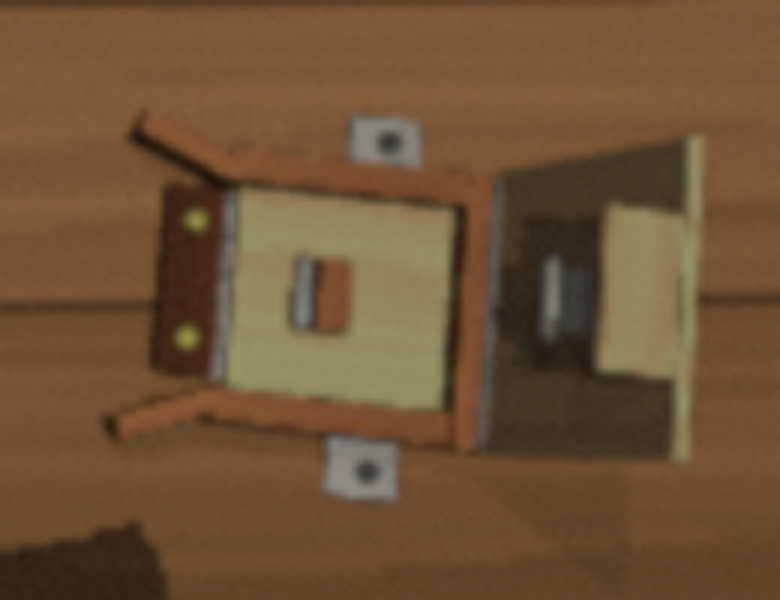

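The top view shows the grip bar at (188,280) tight before the keeper, with its rear about 120 mm from the slot end, so the scraper is home. The lid is still open at 1.70 rad. Next I go over and behind it.

Emit:
jog_arm([
  [-0.04,-0.05,0,0],
  [-0.07,-0.09,0,0],
  [-0.1,-0.14,0,0],
  [-0.13,-0.185,0,0],
  [-0.17,-0.23,0,0],
  [-0.1985,-0.265,0,0],
  [-0.1985,-0.265,0,0],
  [-0.1985,-0.265,0,0],
  [-0.1985,-0.265,0.06,0],
  [-0.1985,-0.265,0.12,0],
  [-0.1985,-0.265,0.122,0],
  [-0.1985,-0.265,0.122,0],
])

```text
clock: 15.75
position: [0.5227, -0.2959, 0.1476]
ee_rot: [0.189, 3.134, -0.001]
force: [-0.5, 0.0, 0.4]
width: 0.005
gripper_force: 0.0
```

Run:
```python
from h import *
uc=np.array([-.1212,-.9926]);hp=np.array([.5311,-.2294])
go(*(hp-uc*.075),.146,83.04)
```

```text
move [-0.0004  0.142   0.0016] spin 0.0012 | pos [ 0.5227 -0.2959  0.1476] hd 83.11 F [-0.5  0.   0.4] t 15.75 w 0.004646476156346666
```

Emit:
jog_arm([
  [0,0.015,0,0],
  [0,0.03,0,0],
  [0,0.042,0,0],
  [0,0.052,0,0],
  [0,0.062,0,0],
  [0,0.072,0,0],
  [0,0.082,0,0],
  [0,0.092,0,0],
  [0,0.102,0,0],
  [0,0.112,0,0],
  [0,0.122,0,0],
  [0,0.132,0,0],
  [0,0.142,0,0],
  [0,0.15,0,0],
  [0,0.15,0,0],
  [0,0.15,0,0],
  [0,0.15,0,0],
])

```text
clock: 17.88
position: [0.5397, -0.1474, 0.1457]
ee_rot: [0.191, 3.136, -0.0]
force: [-0.2, 0.7, -0.2]
width: 0.004
gripper_force: 0.0
```

Run:
```python
from h import *
uc=np.array([-.1212,-.9926]);n=np.array([.9926,-.1212]);hp=np.array([.5311,-.2294])
d=cam('scene');cv2.imwrite('pics/s6.png',cv2.resize(d['color'][60:200,130:300],None,fx=4,fy=4,interpolation=cv2.INTER_CUBIC)[:,:,::-1])
Q=depthpts(d)[60:200,130:300].reshape(-1,3);q=Q[:,:2]-hp;a=q@uc;b=q@n
for lo in np.arange(-.16,.01,.02):
    s=(np.abs(b-.035)<.02)&(a>lo)&(a<lo+.02)&(Q[:,2]<.2); print(round(lo,3),s.sum(),np.round(np.percentile(Q[s,2],[20,50,80]),3) if s.any() else '')
go(*(hp-uc*.139),.10,83.04)
```

```text
-0.16 84 [-0.     0.002  0.063]
-0.14 161 [0.005 0.038 0.091]
-0.12 110 [0.014 0.035 0.086]
-0.1 88 [0.019 0.038 0.078]
-0.08 81 [0.018 0.038 0.07 ]
-0.06 61 [0.035 0.059 0.063]
-0.04 51 [0.038 0.053 0.056]
-0.02 41 [0.043 0.047 0.049]
-0.0 10 [-0.001  0.     0.041]
move [-0.0014  0.0565  0.0457] spin -0.0001 | pos [ 0.5397 -0.1474  0.1457] hd 83.03 F [1.3 0.1 0.4] t 17.925 w 0.004671830802230128
```

View pics/s6.png

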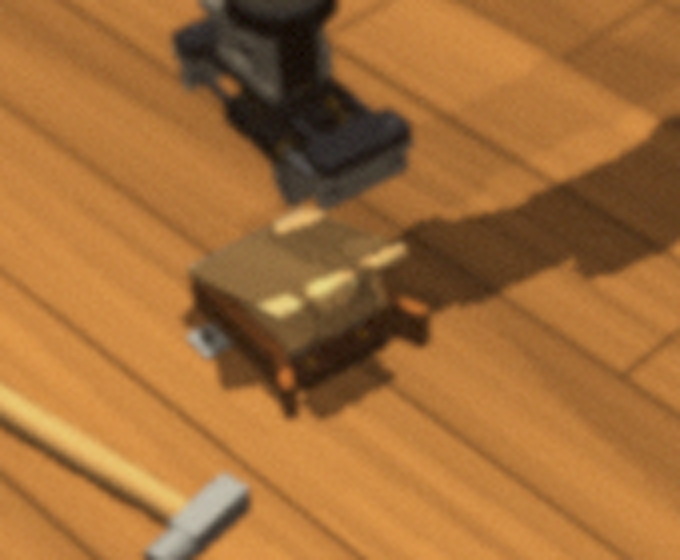

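The lid has dropped over the scraper and reads about 0.36 rad, so it may still be falling. I move over its front edge and look again.

Emit:
jog_arm([
  [-0.001,0.03,0,0],
  [-0.001,0.05,0,0],
  [-0.001,0.05,0,0],
  [-0.001,0.05,0,0],
])

```text
clock: 18.42
position: [0.5467, -0.0985, 0.1458]
ee_rot: [0.191, 3.136, -0.001]
force: [0.1, 0.0, 0.6]
width: 0.006
gripper_force: 0.0
```

```bash
cat > lid.py <<'E'
from h import *
uc=np.array([-.1212,-.9926]);n=np.array([.9926,-.1212]);hp=np.array([.5311,-.2294])
d=cam('scene')
Q=depthpts(d)[60:200,130:300].reshape(-1,3);q=Q[:,:2]-hp;a=q@uc;b=q@n
for lo in np.arange(-.16,.01,.02):
    s=(np.abs(b-.04)<.015)&(a>lo)&(a<lo+.02)&(Q[:,2]<.2)&(Q[:,2]>.025); print(round(lo,3),s.sum(),np.round(np.percentile(Q[s,2],[20,50,80]),3) if s.any() else '')
go(*(hp-uc*.132),.08,83.04)
E
python3 lid.py
```

```text
-0.16 37 [0.04  0.056 0.061]
-0.14 46 [0.059 0.062 0.063]
-0.12 53 [0.039 0.059 0.06 ]
-0.1 55 [0.051 0.056 0.057]
-0.08 44 [0.051 0.054 0.055]
-0.06 39 [0.048 0.05  0.051]
-0.04 38 [0.045 0.047 0.048]
-0.02 35 [0.042 0.044 0.045]
-0.0 4 [0.038 0.039 0.04 ]
move [-0.0004  0.0005  0.0658] spin -0.0009 | pos [ 0.5467 -0.0988  0.1458] hd 82.99 F [ 0.4 -0.3  1. ] t 18.475 w 0.008252623567325923
```

The lid rests on its catch at about 0.14 rad. Now I press it down.

Emit:
jog_arm([
  [0,0.001,0.04,0],
  [0,0.001,0.065,0],
  [0,0.001,0.072,0],
  [0,0.001,0.076,0],
  [0,0.001,0.08,0],
  [0,0.001,0.084,0],
  [0,0.001,0.087,0],
  [0,0.001,0.09,0],
  [0,0.001,0.092,0],
  [0,0.001,0.092,0],
  [0,0.001,0.092,0],
])

```text
clock: 19.85
position: [0.547, -0.0965, 0.0537]
ee_rot: [0.19, 3.136, -0.0]
force: [-0.6, 0.0, 0.3]
width: 0.005
gripper_force: 0.0
```

Emit:
jog_arm([
  [0,0,0.002,0],
  [0,0,0.003,0],
  [0,0,0.003,0],
  [0,0,-0.03,0],
  [0,0,-0.08,0],
  [0,0,-0.12,0],
  [0,0,-0.12,0],
  [0,0,-0.12,0],
])

```text
clock: 20.85
position: [0.5466, -0.0962, 0.1733]
ee_rot: [-0.189, -3.135, -0.0]
force: [0.4, -0.0, -0.1]
width: 0.005
gripper_force: 0.0
```

```bash
python3 lid.py
```

```text
-0.16 30 [0.037 0.041 0.044]
-0.14 44 [0.041 0.043 0.044]
-0.12 50 [0.041 0.043 0.044]
-0.1 46 [0.041 0.043 0.044]
-0.08 47 [0.041 0.042 0.044]
-0.06 41 [0.041 0.043 0.044]
-0.04 45 [0.04  0.041 0.044]
-0.02 44 [0.041 0.043 0.044]
-0.0 1 [0.042 0.042 0.042]
move [-0.0012 -0.0021  0.0927] spin 0.0007 | pos [ 0.5463 -0.0962  0.1727] hd 83.08 F [-0.1 -0.3 -0.5] t 20.9 w 0.0035162974937891158
```

The lid lies flat at 42 mm, so it is snapped shut, and the arm is clear.

```bash
python3 -c "
from cell import arm
print(arm.sign_off())"
```

```text
the job is handed in; nothing more can be done
None
```

The scraper is fully home under the keeper, the lid is snapped shut over it, the can, hammer and beam were never approached, and the job was handed in at about 21 s; no verdict was shown.

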